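# Space the column guide bars with a hooked spacer

## Robot

A 6-joint arm with a two-finger parallel gripper is mounted at the origin on a cart in front of the work surface, level with it; the furniture and walls round the work are solid. World frame = base frame: x ahead of the robot, y to its left, z up, the work surface at z = 0. Lengths are in mm, angles in degrees, forces in N, time in s.
With the tool pointing down it reaches from about 350 to 850 mm from the base axis. Payload 8.1 kg.
Tool frame: the origin (TCP) lies midway between the tips of the shut fingers; the grasp point (between the pads) lies 19 mm behind it; z points along the fingers, y is the line along which they close (so a half turn about z gives the same grasp; the last joint's range is limited). The gripper opens to 85 mm and grips with 20 to 120 N. Pads are 22 mm wide; open, the fingers measure 114 mm over their backs; the gripper's body (76 mm by 85 mm) begins 54 mm behind the grasp point. The pads swing forward as they close: fully open they stand 13 mm farther back than shut.
Start: joints at [70.852, 7.471, 85.268, -0, 87.261, -4.893], TCP at [147.722, 581.535, 206.492] pointing down, gripper open.
Joint ranges: [-169.43, 169.43], [-51.17, 129.36], [1.28, 143.12], [-76.62, 256.62], [0, 156.53], [-152.29, 152.29]. Speed limits (degrees/s): [136.94, 136.94, 159.86, 180, 180, 180].

## Interface

Orientations are given as [roll, pitch, yaw] about the fixed x, y, z axes, in that order (R = Rz(yaw) Ry(pitch) Rx(roll)).
In Python, from bench import sense, snapshot, camera_params, hand_in, masks_of, pinpoint gives the robot as it stands.
- The arm moves only by the tool step_arm, never from a script. Its argument "targets" is a list of rows, each an object with "angular": the turn, a rotation vector about the tool's x, y, z scaled (see below), a list of three; "dp": the shift along the tool's x, y, z scaled (see below), a list of three; "fingers": the closure, from 0 (fully open) to 1 (shut). A call has exactly 8 rows; each row is the pose to reach, as a shift and turn from the pose commanded when the call began, along the tool's axes at that moment, turning the shorter way round; what a row does not reach only later rows make up. The controller multiplies each number of a shift by 0.2 m and each number of a turn by 180 degrees. A row lasts 1/8 s, in which the tool goes at most 62.5 mm and 10.7 degrees, less where a joint would pass 70% of its speed; a pose out of reach is approached as far as the arm can. A call with a number of a shift or a turn outside -1 to 1 is refused whole. A call with a gripper value outside its range is refused whole. The fingers move at their own pace and stop on an object; "newtons" is the grip in N (left out, the last holds). Time passes only in rows, so rows that repeat a pose let the fingers close, or fill a call up. It gives the time, the measured TCP pose, the force, the opening and the grip force at its end, in the units of the state.
- sense(): the state, without advancing time (a new reading comes with each control period).
- snapshot(name): name is "scene" or "side" or "wrist"; returns the picture (480x640x3 uint8, blue, green, red); there is no depth.
- camera_params(name): a dict with "vfov" (degrees; the focal length in pixels is half the picture's height over the tangent of half this angle, whatever the lens; pixels are square), "cx", "cy" (the principal point, pixels), "R" (3x3) and "t" (3): a world point X has camera coordinates R X + t. Camera axes: x right, y down, z forward; pixel columns grow to the right and rows downward; lengths in mm; the calibration is good to about 2 mm. A picture is of the moment at which its call begins: read the wrist's pose just before it. camera_params takes no time and is no camera call; for the wrist camera it gives the pose at the moment of the call.
- hand_in(): hands the job in; it is judged then, once.
Trained networks look in the newest picture that a camera, given by its name, has taken for a name from the list of things; names that differ only in an ending like _2 or _b are one class to them, and where a whole thing is asked for, a point or a joint stands for the part that bears it (a point fixed in the world has none). Each returns a list of dicts, best first, with "conf" (0 to 1); they miss things now and then, are a little off and sometimes report something else, mostly with a low value. They report only what shows in the picture. A call takes as long as a camera call. They do not tell look-alikes from the thing itself.
- masks_of(camera, label): "pixels" (480x640 bool, what is visible of it) and "at" ([column, row] in pixels, amid what is visible of it).
- pinpoint(camera, label): "at" ([column, row] in pixels: a listed point, or the origin of a listed thing).
The state is a dict: "time": time; "joint_pos": joint angles; "qd": joint speeds; "joint_efforts": joint torques, N m; "tool_pos": TCP position; "tcp_rot": TCP orientation; "ft_force": force on the tool from outside, world axes, zero at the start; "wrist_torque": the same for the moment, N m; "finger_gap": finger opening in mm; "grip_force": force on a finger pad.
Only numpy, scipy, OpenCV 4.12 (cv2) and the standard library are available. Lean on these libraries where they do the work, as an engineer would, in place of code of your own. Each camera call takes 0.05 s, during which the arm holds its last target. There are 200 camera calls.

## Task

Set the three guide bars of the calligraphy column board to equal gaps with the wooden hooked spacer: starting at the fence and working outwards, hook the spacer over each bar in turn and draw the bar towards the fence until you feel the spacer's thick end meet the fence or the bar set before, pressing it home lightly without shoving what it meets. Move the bars gently and only with the spacer, and leave the seal, the eraser and the water dropper alone. At the end stand the spacer upright on the bare table, off the board.

Things in the scene. Friction and masses are not known exactly. Their poses are not given: they have to be found in the camera images.
- guide_board: Fixed light-wood board, 206 x 104 mm, on four rubber feet, its top 15 mm above the table, with a sheet of paper and two low side rails (tops 22 mm above the table, 44 mm either side of the middle line). Origin: middle of its underside, on the table. x runs along the row from the fence outwards, y across, z up; the row's middle line is y = 0.
- fence: Fixed light-wood cross strip at the board's -x end, 12 mm along x, 104 mm across, top 32 mm above the table; axes as the board's. Origin: on the middle line, 15 mm above the table; its working face lies 6 mm from the origin towards +x.
- bar_1: Guide bar nearest the fence: aluminium, 10 mm along x, 94 mm across, 17 to 31 mm above the table, a black 16 x 10 mm shoe at each end. Origin: middle of its underside, 17 mm above the table; axes as the board's. It slides only along the board's x and stays where left; sliding it takes about 12 N. Once set (24 mm gap) its origin is 35 mm from the fence's.
- bar_2: The second guide bar from the fence, same shape, origin and axes as bar_1, but its own drag (about 9 N). Once set (24 mm gap) its origin is 34 mm from that of bar_1.
- bar_3: The third and last guide bar from the fence, same shape, origin and axes as bar_1, but its own drag (about 6 N). Once set (24 mm gap) its origin is 34 mm from that of bar_2.
- spacer_center (a point): Centre, half-way up, of the loose wooden hooked spacer: 42 mm along its x, 40 mm across, 56 mm high, about 90 g, standing upright; this point is 28 mm above its underside. Along x from this point: thick block -21 to -3 mm (its end a cork pad), slot for a bar -3 to +13 mm (18 mm deep from the underside, open at the sides), thin lip +13 to +21 mm. Block and lip reach down to the underside.
- spacer_grip (a point): Centre of the spacer's dark wooden grip, on top of it: 24 mm along x, 30 mm across, 30 mm high, 41 mm above the underside, straight above the spacer's centre, same axes. Close the fingers along x, so that the push does not twist it.
- nose_pad: Cork pad, 3 x 38 x 17 mm, on the end of the spacer's thick block; its outer face is the spacer's -x end. In use this face looks to the fence, the spacer's x points like the board's, its underside 17 to 23 mm above the table. Lip on the bar's outer face and pad on its stop give a gap of 24 mm. Press the pad home with 1 to 5 N, felt as a rise over the bar's own drag.
- seal_mid (a point): Middle of a brown carved stone seal, 20 x 20 x 54 mm, standing; not to be moved.
- eraser_mid (a point): Middle of a worn eraser in a green sleeve, 19 x 43 x 12 mm; not to be moved.
- dropper_mid (a point): Middle of a white porcelain water dropper, 55 x 69 x 34 mm; not to be moved.
Mind the look-alikes: they are no part of the job. Leave any green or red look-alike of the part that bears spacer_center alone.

How it is judged (in metres and radians):
On the way, in this order (a step that is already met when the one before it is completed fails the run):
1. bar 1 set: the spacer's cork pad is pressed lightly (over 0.5 N) against the fence while its lip holds bar 1, and the gaps so far are 24 mm within 1.5 mm (contact force between nose_pad and fence above 0.5 N and contact force between spacer and bar_1 above 3 N and x of bar_1 in the frame of fence between 0.0335 and 0.0365 m), for 0.05 s.
2. bar 2 set: the spacer's cork pad is pressed lightly (over 0.5 N) against bar 1 while its lip holds bar 2, and the gaps so far are 24 mm within 1.5 mm (contact force between nose_pad and bar_1 above 0.5 N and contact force between spacer and bar_2 above 3 N and x of bar_1 in the frame of fence between 0.0335 and 0.0365 m and x of bar_2 in the frame of bar_1 between 0.0325 and 0.0355 m), for 0.05 s.
3. bar 3 set: the spacer's cork pad is pressed lightly (over 0.5 N) against bar 2 while its lip holds bar 3, and the gaps so far are 24 mm within 1.5 mm (contact force between nose_pad and bar_2 above 0.5 N and contact force between spacer and bar_3 above 3 N and x of bar_1 in the frame of fence between 0.0335 and 0.0365 m and x of bar_2 in the frame of bar_1 between 0.0325 and 0.0355 m and x of bar_3 in the frame of bar_2 between 0.0325 and 0.0355 m), for 0.05 s.
At the end, for the whole second after the job is handed in: All three gaps (fence to bar 1, bar 1 to bar 2, bar 2 to bar 3) are 24 mm within 1.5 mm, and the spacer stands upright and at rest on the table, released and off the board (x of bar_1 in the frame of fence between 0.0335 and 0.0365 m and x of bar_2 in the frame of bar_1 between 0.0325 and 0.0355 m and x of bar_3 in the frame of bar_2 between 0.0325 and 0.0355 m and height (world z) of spacer_center between 0.025 and 0.037 m and angle between spacer_center's own z axis and vertical below 0.1 rad and linear speed of spacer below 0.01 m/s and contact force between the fingers and spacer below 0.1 N); the robot touches nothing.
It fails at once if the spacer pushes the fence or a bar with more than 20 N (contact force between spacer and fence above 20 N or contact force between spacer and bar_1 above 20 N or contact force between spacer and bar_2 above 20 N or contact force between spacer and bar_3 above 20 N).
It fails at once if the cork pad shoves a bar (over 7 N; it gives way at 9 N) or is rammed against the fence (over 15 N) (contact force between nose_pad and fence above 15 N or contact force between nose_pad and bar_1 above 7 N or contact force between nose_pad and bar_2 above 7 N or contact force between nose_pad and bar_3 above 7 N).
It fails at once if the fingers or arm push a bar or the fence (over 2 N): the spacer does it (contact force between any of the fingers, the arm and fence above 2 N or contact force between any of the fingers, the arm and bar_1 above 2 N or contact force between any of the fingers, the arm and bar_2 above 2 N or contact force between any of the fingers, the arm and bar_3 above 2 N).
It fails at once if the seal, eraser or water dropper is moved more than 15 mm (distance of any of seal_mid, eraser_mid, dropper_mid from where it was at the start of the episode above 0.015 m).
It also fails if it takes over 72 s, if anything falls off the work surface, if the arm or the gripper's body presses on something with over 40 N, if the wrist force passes 120 N, or if a joint passes its speed limit or range.

## Working session

There is one attempt and no reset: what is moved stays moved. The work goes in short steps, Python scripts to look and compute and a tool call to move; the robot and the scene stay as the last step left them, time stands still between calls to the robot, and variables do not carry over. Pictures are saved under pics/ and viewed, at most 11 in all, crops included, and the job is handed in when it is done.

Besides the shell and the picture viewer there is one more tool, called after "Call:" as name([rows], argument=value, ...), one row to a line, values as JSON. step_arm: Moves the arm, as the interface text tells. Its arguments: {"type":"object","properties":{"targets":{"type":"array","items":{"type":"object","properties":{"angular":{"type":"array","items":{"type":"number","minimum":-1,"maximum":1}},"dp":{"type":"array","items":{"type":"number","minimum":-1,"maximum":1}},"fingers":{"type":"number"}}}},"newtons":{"type":"number"}},"required":["targets"]}

```bash
mkdir -p pics; ls
python3 - <<'E'
from bench import *
import cv2
s=sense();print({k:s[k] for k in('time','tool_pos','tcp_rot','finger_gap','ft_force')})
ims=[]
for c in('scene','side','wrist'):
    im=snapshot(c);cv2.imwrite(f'pics/{c}0.png',im);ims.append(im)
    p=camera_params(c);print(c,p)
    for n in('spacer_center','spacer_grip','fence','bar_1','guide_board','seal_mid','eraser_mid','dropper_mid','nose_pad'):
        print(n,[(round(d['conf'],2),[round(float(v)) for v in d['at']]) for d in pinpoint(c,n)][:5])
cv2.imwrite('pics/a.png',cv2.resize(cv2.vconcat([cv2.hconcat(ims[:2]),cv2.hconcat([ims[2],ims[2]*0])]),(800,600)))
E
```

```text
pics
{'time': 0.0, 'tool_pos': array([147.51653788, 580.96242817, 205.44440084]), 'tcp_rot': array([-1.79893592e+02, -7.88175232e-03,  1.65747032e+02]), 'finger_gap': 85.33521936300221, 'ft_force': array([ 0.15592499, -0.38708229,  0.26230473])}
scene {'vfov': 56.102510325975295, 'cx': 323.158821663474, 'cy': 236.73484797573434, 'R': array([[-0.74064203, -0.67173829, -0.01473261],
       [-0.49516431,  0.56051452, -0.66380402],
       [ 0.45416042, -0.48434609, -0.74776144]]), 't': array([528.70136706, 247.99089227, 690.53318873])}
spacer_center [(0.85, [245, 186]), (0.79, [357, 319]), (0.61, [308, 168])]
spacer_grip [(0.88, [363, 314]), (0.87, [242, 183]), (0.85, [310, 166])]
fence [(0.78, [322, 259]), (0.52, [286, 285])]
bar_1 [(0.86, [264, 301]), (0.67, [286, 285]), (0.64, [302, 273])]
guide_board [(0.68, [288, 289])]
seal_mid [(0.73, [327, 257]), (0.5, [394, 372]), (0.38, [287, 287])]
eraser_mid [(0.53, [417, 317])]
dropper_mid [(0.93, [348, 201])]
nose_pad [(0.5, [254, 198]), (0.45, [306, 184])]
side {'vfov': 43.22803009839072, 'cx': 317.8100519396758, 'cy': 249.0493615557409, '
[... 381 characters left out ...]
e [(0.97, [330, 265])]
bar_1 [(0.9, [377, 296]), (0.86, [358, 284]), (0.8, [347, 275])]
guide_board [(0.83, [358, 292]), (0.34, [253, 248])]
seal_mid [(0.53, [430, 212])]
eraser_mid [(0.73, [373, 212]), (0.52, [357, 285]), (0.42, [388, 238])]
dropper_mid [(0.85, [252, 250])]
nose_pad []
wrist {'vfov': 66.48308631291414, 'cx': 320.1581656115309, 'cy': 243.65246208836055, 'R': array([[ 0.24665363,  0.96910256,  0.00148861],
       [ 0.9192048 , -0.23443977,  0.31638667],
       [ 0.30696012, -0.07666958, -0.94862915]]), 't': array([-601.18365348,  -40.55354939,  379.23157069])}
spacer_center []
spacer_grip []
fence []
bar_1 []
guide_board []
seal_mid []
eraser_mid []
dropper_mid []
nose_pad []
```

View pics/a.png

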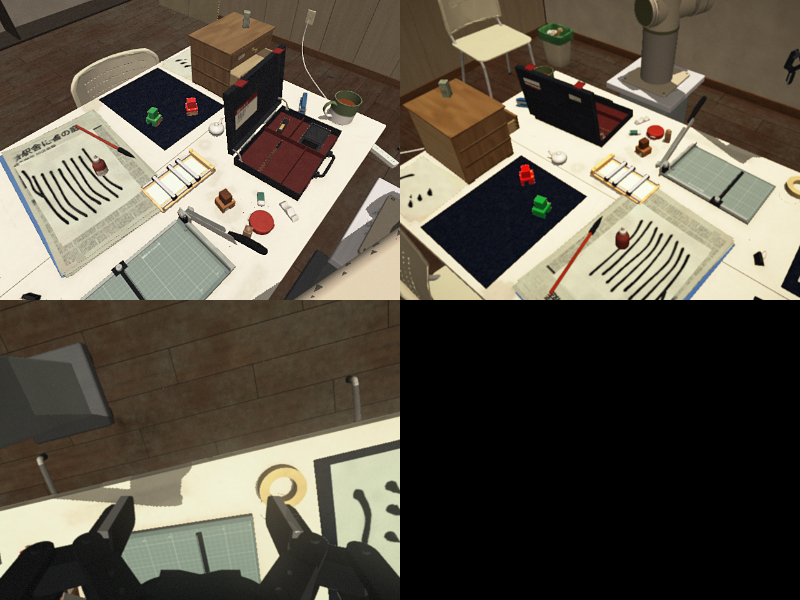

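The picture shows three hooked spacers: green at scene (245,186), red at scene (308,168), and plain wood at scene (357,319) / side (389,235). I choose the wooden one. The fence is at scene (322,259) and the bars at (302,273), (286,285) and (264,301).

```bash
cat > h.py <<'E'
import numpy as np, cv2
from bench import *
def K(p):
    f=240/np.tan(np.radians(p['vfov']/2)); return np.array([[f,0,p['cx']],[0,f,p['cy']],[0,0,1]])
def P(p): return K(p)@np.c_[p['R'],p['t']]
def tri(obs): # [(params,uv)]
    A=[]
    for p,uv in obs:
        M=P(p); A+= [uv[0]*M[2]-M[0], uv[1]*M[2]-M[1]]
    A=np.array(A); A/=np.linalg.norm(A[:,:3],axis=1)[:,None]
    return np.linalg.lstsq(A[:,:3],-A[:,3],rcond=None)[0]
def proj(p,X):
    q=P(p)@np.append(X,1); return q[:2]/q[2]
def onz(p,uv,z):
    d=p['R'].T@np.linalg.inv(K(p))@[uv[0],uv[1],1]; c=-p['R'].T@p['t']; return c+d*(z-c[2])/d[2]
E
python3 - <<'E'
from h import *
np.set_printoptions(precision=1,suppress=True)
a=camera_params('scene');b=camera_params('side')
for n,u,v in [('spacer',(357,319),(389,235)),('grip',(363,314),(391,229)),('fence',(322,259),(330,265)),('b1',(302,273),(347,275)),('b2',(286,285),(358,284)),('b3',(264,301),(377,296)),('drop',(348,201),(252,250)),('eraser',(417,317),(373,212)),('seal',(394,372),(430,212))]:
    X=tri([(a,u),(b,v)]);print(n,X,proj(a,X)-u,onz(a,u,17),onz(b,v,17))
i=cv2.imread('pics/scene0.png')[140:460,200:480];j=cv2.imread('pics/side0.png')[160:340,220:500]
cv2.imwrite('pics/b.png',cv2.hconcat([cv2.resize(i,(525,600),interpolation=2),cv2.copyMakeBorder(cv2.resize(j,(275,177)),0,423,0,0,0)]))
cv2.imwrite('pics/c.png',cv2.resize(j,(800,514),interpolation=2))
E
```

```text
spacer [435.7 220.7  25.4] [ 0.1 -0.1] [438.6 216.7  17. ] [427.5 215.7  17. ]
grip [428.8 217.2  38.8] [-1.1  1.7] [437.2 202.2  17. ] [408.6 208.4  17. ]
fence [572.2 163.1  14.3] [-1.4  2.1] [572.2 159.1  17. ] [576.2 170.5  17. ]
b1 [577.  211.5  16.6] [-0.8  1.3] [577.6 208.5  17. ] [578.3 215.   17. ]
b2 [582.6 245.5  13.5] [ 0.1 -0.2] [580.5 247.6  17. ] [585.2 246.9  17. ]
b3 [587.1 295.1  14.1] [ 0.5 -0.8] [585.  297.9  17. ] [589.  294.7  17. ]
drop [637.1   7.5  15.8] [-0.8  1.3] [637.7   4.4  17. ] [639.4  12.6  17. ]
eraser [368.3 134.8   0.8] [ 0.2 -0.3] [364.3 145.3  17. ] [384.5 144.6  17. ]
seal [330.8 258.7  36.5] [ 0.7 -1.1] [334.5 252.3  17. ] [308.5 246.1  17. ]
```

View pics/b.png

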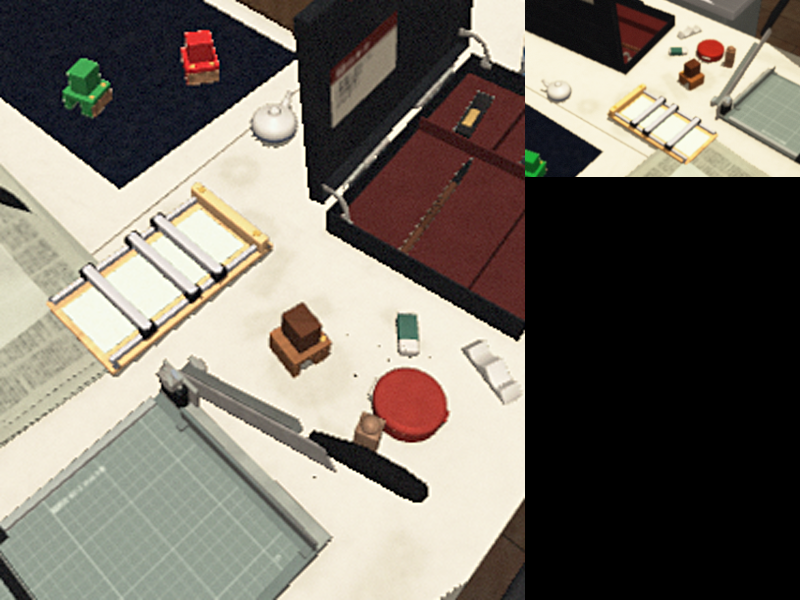

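View pics/c.png

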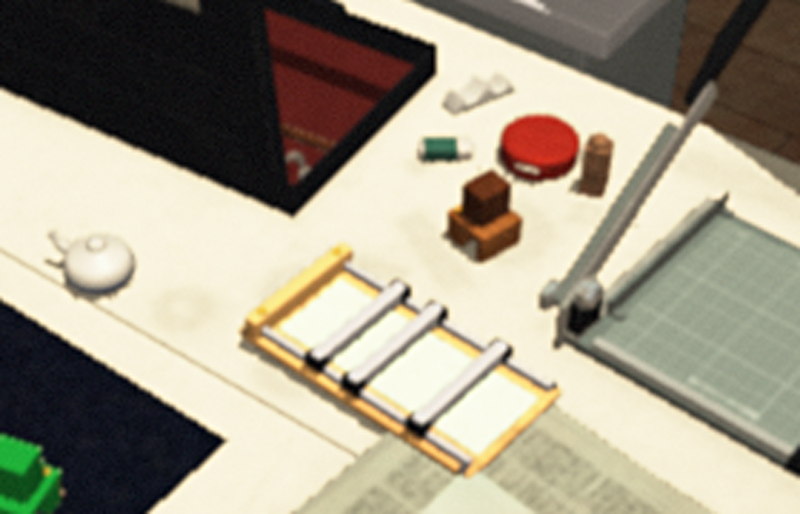

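Run:
```python
from h import *
np.set_printoptions(precision=1,suppress=True)
a=camera_params('scene');b=camera_params('side')
for n,u,v in [('pivot',(294,345),(414,263)),('handle end',(427,401),(485,157)),('handle start',(369,372),(468,190)),('cutcorner',(374,428),(472,230)),('case corner',(377,265),(321,232)),('lid top near',(450,130),(340,130))]:
    X=tri([(a,u),(b,v)]);print(n,X,proj(a,X)-u)
print(camera_params('wrist')['R'])
```

```text
pivot [481.7 318.7  29.1] [ 3.  -4.6]
handle end [254.6 324.1 167.5] [-0.7  1.1]
handle start [334.2 330.9 136.5] [-1.7  2.5]
cutcorner [304.9 344.6  16. ] [-1.5  2.4]
case corner [493.3  84.8  -1. ] [ 1.  -1.5]
lid top near [436.4  65.3 276.2] [-17.8  27.2]
[[ 0.2  1.   0. ]
 [ 0.9 -0.2  0.3]
 [ 0.3 -0.1 -0.9]]
```

Call:
step_arm([
  {"dp": [0, 0, -0.2], "angular": [0, 0, 0], "fingers": 0},
  {"dp": [0, 0, -0.47], "angular": [0, 0, 0], "fingers": 0},
  {"dp": [-0.2, -0.1, -0.47], "angular": [0, 0, 0], "fingers": 0},
  {"dp": [-0.4, -0.2, -0.47], "angular": [0, 0, 0], "fingers": 0},
  {"dp": [-0.6, -0.3, -0.47], "angular": [0, 0, 0], "fingers": 0},
  {"dp": [-0.8, -0.38, -0.47], "angular": [0, 0, 0], "fingers": 0},
  {"dp": [-1, -0.47, -0.47], "angular": [0, 0, 0], "fingers": 0},
  {"dp": [-1, -0.47, -0.47], "angular": [0, 0, 0], "fingers": 0},
])

```text
time: 2.5
tool_pos: [320.6, 439.5, 300.6]
tcp_rot: [-180.0, 0.0, 165.5]
ft_force: [-0.3, 0.4, -0.5]
finger_gap: 85.8
grip_force: 0.0
```

Call:
step_arm([
  {"dp": [-0.2, -0.1, 0], "angular": [0, 0, 0], "fingers": 0},
  {"dp": [-0.4, -0.2, 0], "angular": [0, 0, 0], "fingers": 0},
  {"dp": [-0.6, -0.3, 0], "angular": [0, 0, 0], "fingers": 0},
  {"dp": [-0.8, -0.38, 0], "angular": [0, 0, 0], "fingers": 0},
  {"dp": [-1, -0.47, 0], "angular": [0, 0, 0], "fingers": 0},
  {"dp": [-1, -0.57, 0], "angular": [0, 0, 0], "fingers": 0},
  {"dp": [-1, -0.68, 0], "angular": [0, 0, 0], "fingers": 0},
  {"dp": [-1, -0.68, 0], "angular": [0, 0, 0], "fingers": 0},
])

```text
time: 3.5
tool_pos: [478.5, 260.1, 300.8]
tcp_rot: [180.0, 0.0, 165.7]
ft_force: [-0.6, 0.0, 0.0]
finger_gap: 85.2
grip_force: 0.0
```

Call:
step_arm([
  {"dp": [-0.2, 0, 0], "angular": [0, 0, -0.02], "fingers": 0},
  {"dp": [-0.42, 0, 0], "angular": [0, 0, -0.044], "fingers": 0},
  {"dp": [-0.42, 0, 0], "angular": [0, 0, -0.044], "fingers": 0},
  {"dp": [-0.42, 0, 0], "angular": [0, 0, -0.044], "fingers": 0},
  {"dp": [-0.42, 0, 0], "angular": [0, 0, -0.044], "fingers": 0},
  {"dp": [-0.42, 0, 0], "angular": [0, 0, -0.044], "fingers": 0},
  {"dp": [-0.42, 0, 0], "angular": [0, 0, -0.044], "fingers": 0},
  {"dp": [-0.42, 0, 0], "angular": [0, 0, -0.044], "fingers": 0},
])

```text
time: 4.5
tool_pos: [560.0, 239.5, 300.7]
tcp_rot: [180.0, 0.0, 173.7]
ft_force: [-0.0, -0.6, 0.8]
finger_gap: 85.5
grip_force: 0.0
```

Run:
```python
from h import *
np.set_printoptions(precision=1,suppress=True)
s=sense();print(s['time'],s['tool_pos'],s['tcp_rot'],s['ft_force'],s['joint_pos'])
p=camera_params('wrist');im=snapshot('wrist');cv2.imwrite('pics/w1.png',im)
import pickle;pickle.dump(p,open('w1.pkl','wb'))
zz=dict(spacer_center=28,spacer_grip=41,fence=15,bar_1=17,guide_board=0,seal_mid=27,nose_pad=10,eraser_mid=6)
for n,z in zz.items():
    print(n,[(round(d['conf'],2),np.array(d['at']),onz(p,d['at'],z)[:2]) for d in pinpoint('wrist',n)][:4])
```

```text
4.5 [560.  239.5 300.7] [180.    0.  173.7] [-0.  -0.6  0.8] [ 18.3   7.8  75.2   0.   97.  -65.3]
spacer_center [(0.92, array([287.8,  82.9]), array([435.6, 218.7])), (0.85, array([261.8, 384. ]), array([829.5, 125.6])), (0.45, array([167.5, 358. ]), array([770.7,   0.4]))]
spacer_grip [(0.97, array([260.1, 391.3]), array([831.3, 124.8])), (0.6, array([160.2, 361. ]), array([765.7,  -3.4])), (0.58, array([287.,  78.]), array([432. , 219.5]))]
fence [(0.93, array([254.6, 214.4]), array([581.6, 154.7])), (0.24, array([299.8, 208.6]), array([580.5, 212.7]))]
bar_1 [(0.86, array([298.6, 205.3]), array([575.7, 211.9])), (0.83, array([369.2, 207.1]), array([587.9, 299.7])), (0.77, array([324.9, 207.6]), array([582.3, 244.3]))]
guide_board [(0.76, array([325.2, 204.8]), array([582.6, 245. ]))]
seal_mid [(0.3, array([325.9, 210.2]), array([583.4, 245.3]))]
nose_pad [(0.53, array([259.8, 362. ]), array([804.7, 123.9])), (0.36, array([175.2, 332.2]), array([741.3,  11.7]))]
eraser_mid [(0.93, array([213.3,  22.7]), array([363.6, 143.8]))]
```

View pics/w1.png

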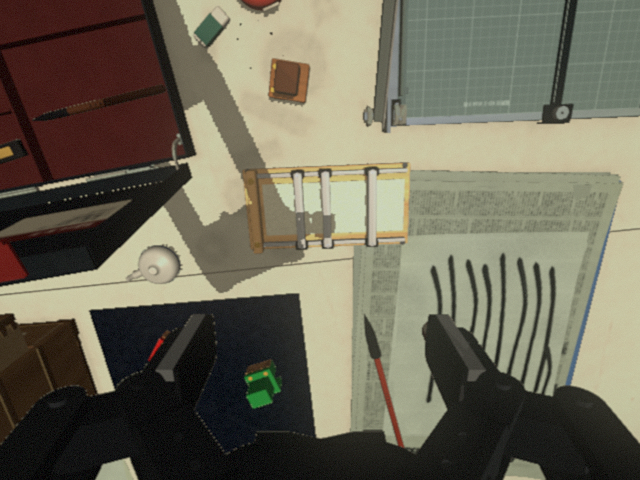

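The wrist view shows the wooden spacer at (289,82). Neither +y camera shows its cork, and the slot sits next to the lip in the scene crop, so its nose already points to the fence. The board lies at (250–410, 165–250) with bars at columns 298, 325 and 372. Next I'll take a closer look.

Call:
step_arm([
  {"dp": [0.2, -0.07, 0.2], "angular": [0, 0, 0], "fingers": 0},
  {"dp": [0.436, -0.149, 0.4], "angular": [0, 0, 0], "fingers": 0},
  {"dp": [0.436, -0.149, 0.6], "angular": [0, 0, 0], "fingers": 0},
  {"dp": [0.436, -0.149, 0.6], "angular": [0, 0, 0], "fingers": 0},
  {"dp": [0.436, -0.149, 0.6], "angular": [0, 0, 0], "fingers": 0},
  {"dp": [0.436, -0.149, 0.6], "angular": [0, 0, 0], "fingers": 0},
  {"dp": [0.436, -0.149, 0.6], "angular": [0, 0, 0], "fingers": 0},
  {"dp": [0.436, -0.149, 0.6], "angular": [0, 0, 0], "fingers": 0},
])

```text
time: 5.95
tool_pos: [470.8, 219.6, 181.2]
tcp_rot: [180.0, 0.1, 173.7]
ft_force: [-0.0, -0.3, 0.4]
finger_gap: 85.3
grip_force: 0.0
```

Run:
```python
from h import *
import pickle
np.set_printoptions(precision=1,suppress=True)
s=sense();print(s['time'],s['tool_pos'],s['tcp_rot'],s['ft_force'])
p=camera_params('wrist');im=snapshot('wrist');cv2.imwrite('pics/w2.png',im);pickle.dump(p,open('w2.pkl','wb'))
w1=pickle.load(open('w1.pkl','rb'))
for n,z,old in [('spacer_center',28,(287.8,82.9)),('spacer_grip',41,(287,78)),('fence',15,None),('bar_1',17,None)]:
    for d in pinpoint('wrist',n)[:4]:
        print(n,round(d['conf'],2),np.array(d['at']),onz(p,d['at'],z)[:2],tri([(w1,old),(p,d['at'])]) if old else '')
for n,z in (('spacer_grip',56),('spacer_center',26),('bar_1',31),('fence',32)):
  for d in masks_of('wrist',n)[:4]:
    m=d['pixels'];c=cv2.findContours(m.astype(np.uint8),0,1)[0];c=max(c,key=cv2.contourArea)
    P=np.array([onz(p,q[0],z)[:2] for q in c],np.float32);r=cv2.minAreaRect(P)
    print('mask',n,round(d['conf'],2),m.sum(),d['at'],r)
c=im
cv2.imwrite('pics/w2c.png',cv2.resize(im[60:360,160:560],(800,600),interpolation=2))
```

```text
5.95 [470.8 219.6 181.2] [180.    0.1 173.7] [-0.  -0.3  0.4]
spacer_center 0.65 [313.9 175.2] [433.7 219.4] [434.8 218.7  21.1]
spacer_grip 0.8 [313.3 178. ] [434.2 219. ] [433.  219.7  49.3]
spacer_grip 0.42 [356.3 308.6] [560.1 244.9] [453.3 234.  234.3]
fence 0.56 [269.5 321.5] [579.3 156. ] 
bar_1 0.98 [322.9 316.8] [578.9 211.5] 
bar_1 0.88 [409.9 313.8] [585.4 300. ] 
bar_1 0.6 [353.7 319.2] [585.2 242.6] 
bar_1 0.48 [312.4 176.7] [436.4 217.6] 
mask spacer_grip 0.62 2313 [315.1, 170.2] ((428.0308837890625, 220.1661376953125), (38.84632873535156, 39.25824737548828), 75.6972427368164)
mask spacer_center 0.65 1259 [212.6, 106.0] ((368.7262268066406, 145.64370727539062), (19.967334747314453, 42.21331787109375), 34.84958267211914)
mask spacer_center 0.63 2304 [315.2, 174.8] ((431.7151794433594, 219.52041625976562), (42.12345504760742, 42.14997482299805), 75.38993835449219)
mask bar_1 0.98 1102 [357.7, 315.8] ((579.4493408203125, 245.25128173828125), (15.306524276733398, 102.78678894042969), 85.86245727539062)
mask bar_1 0.64 1123 [322.8, 321.3] ((577.9732666015625, 212.9383544921875), (15.555670738220215, 103.03884887695312), 85.3900146484375)
mask bar_1 0.56 1233 [413.3, 318.1] ((583.8916625976562, 300.3930969238281), (16.673709869384766, 101.70323181152344), 86.16939544677734)
mask fence 0.57 1396 [268.1, 323.4] ((572.771484375, 159.5870819091797), (14.875568389892578, 109.5245361328125), 86.05488586425781)
mask fence 0.29 1165 [216.2, 103.2] ((369.14508056640625, 146.8919677734375), (18.706146240234375, 39.46370315551758), 37.928497314453125)
```

View pics/w2c.png

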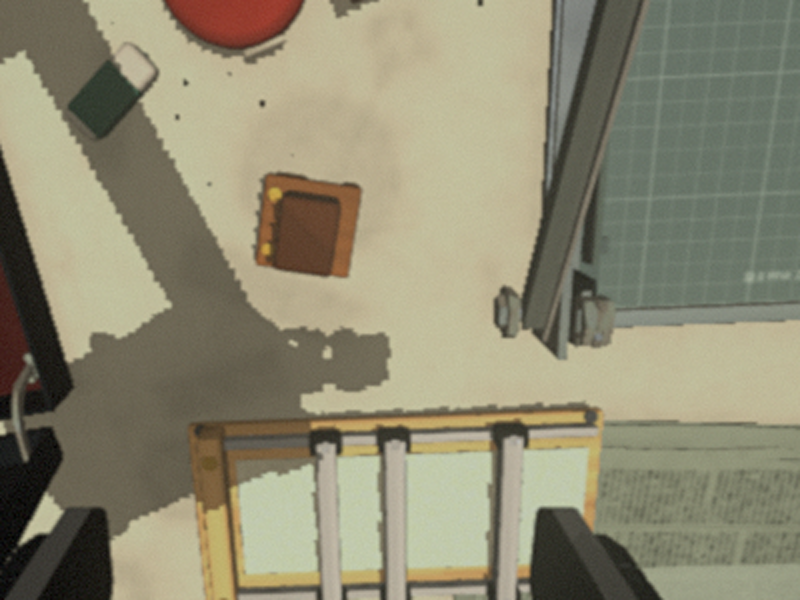

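The crop shows the spacer's grip at about (305,232), with its gold-pinned nose end on the left, towards the fence. Its yaw is about 75° and the board's about 86°. Now the grasp.

Call:
step_arm([
  {"dp": [0.185, -0.022, 0.15], "angular": [0, 0, 0.046], "fingers": 0},
  {"dp": [0.185, -0.022, 0.35], "angular": [0, 0, 0.046], "fingers": 0},
  {"dp": [0.185, -0.022, 0.5], "angular": [0, 0, 0.046], "fingers": 0},
  {"dp": [0.185, -0.022, 0.6], "angular": [0, 0, 0.046], "fingers": 0},
  {"dp": [0.185, -0.022, 0.7], "angular": [0, 0, 0.046], "fingers": 0},
  {"dp": [0.185, -0.022, 0.76], "angular": [0, 0, 0.046], "fingers": 0},
  {"dp": [0.185, -0.022, 0.76], "angular": [0, 0, 0.046], "fingers": 0},
  {"dp": [0.185, -0.022, 0.76], "angular": [0, 0, 0.046], "fingers": 0},
], newtons=50)

```text
time: 7.4
tool_pos: [433.6, 219.4, 29.3]
tcp_rot: [180.0, 0.1, 165.4]
ft_force: [-0.7, 0.2, -0.2]
finger_gap: 85.8
grip_force: 0.0
```

Call:
step_arm([
  {"dp": [0, 0, 0], "angular": [0, 0, 0], "fingers": 0.3},
  {"dp": [0, 0, 0], "angular": [0, 0, 0], "fingers": 0.5},
  {"dp": [0, 0, 0], "angular": [0, 0, 0], "fingers": 0.7},
  {"dp": [0, 0, 0], "angular": [0, 0, 0], "fingers": 1},
  {"dp": [0, 0, 0], "angular": [0, 0, 0], "fingers": 1},
  {"dp": [0, 0, 0], "angular": [0, 0, 0], "fingers": 1},
  {"dp": [0, 0, 0], "angular": [0, 0, 0], "fingers": 1},
  {"dp": [0, 0, 0], "angular": [0, 0, 0], "fingers": 1},
], newtons=50)

```text
time: 8.4
tool_pos: [433.2, 219.1, 28.9]
tcp_rot: [180.0, 0.0, 165.4]
ft_force: [-2.0, -1.4, 5.9]
finger_gap: 21.0
grip_force: 49.0
```

Call:
step_arm([
  {"dp": [0, 0, -0.1], "angular": [0, 0, 0], "fingers": 1},
  {"dp": [0, 0, -0.3], "angular": [0, 0, 0], "fingers": 1},
  {"dp": [-0.1, 0.04, -0.5], "angular": [0, 0, -0.02], "fingers": 1},
  {"dp": [-0.25, 0.1, -0.65], "angular": [0, 0, -0.04], "fingers": 1},
  {"dp": [-0.4, 0.16, -0.65], "angular": [0, 0, -0.058], "fingers": 1},
  {"dp": [-0.4, 0.16, -0.65], "angular": [0, 0, -0.058], "fingers": 1},
  {"dp": [-0.4, 0.16, -0.65], "angular": [0, 0, -0.058], "fingers": 1},
  {"dp": [-0.4, 0.16, -0.65], "angular": [0, 0, -0.058], "fingers": 1},
])

```text
time: 9.4
tool_pos: [517.4, 229.9, 157.9]
tcp_rot: [-180.0, -0.1, 175.8]
ft_force: [1.0, -0.4, -1.1]
finger_gap: 21.3
grip_force: 49.1
```

Run:
```python
from h import *
import pickle
np.set_printoptions(precision=1,suppress=True)
s=sense();T=s['tool_pos'];print(s['time'],T,s['tcp_rot'],s['ft_force'],s['finger_gap'])
p=camera_params('wrist');im=snapshot('wrist');cv2.imwrite('pics/w3.png',im)
sc=snapshot('scene');sd=snapshot('side')
for n,z in (('bar_1',31),('fence',32)):
  for d in masks_of('wrist',n)[:4]:
    m=d['pixels'];c=max(cv2.findContours(m.astype(np.uint8),0,1)[0],key=cv2.contourArea)
    P=np.array([onz(p,q[0],z)[:2] for q in c],np.float32);r=cv2.minAreaRect(P)
    print('mask',n,round(d['conf'],2),m.sum(),d['at'],np.array(r[0]),np.array(r[1]),r[2])
a=camera_params('scene');b=camera_params('side')
for n in('spacer_center','spacer_grip'):
    A=min(pinpoint('scene',n),key=lambda d:np.hypot(*(d['at']-proj(a,T))),default=None);B=min(pinpoint('side',n),key=lambda d:np.hypot(*(d['at']-proj(b,T))),default=None)
    if A and B:print(n,A['conf'],B['conf'],tri([(a,A['at']),(b,B['at'])]))
u=proj(a,T).astype(int);v=proj(b,T).astype(int);print(u,v)
f=lambda i,u:cv2.resize(i[max(u[1]-50,0):u[1]+50,u[0]-40:u[0]+40],(240,300),interpolation=2)
cv2.imwrite('pics/g1.png',cv2.hconcat([cv2.resize(im[180:480,80:560],(480,300)),f(sc,u)]) )
cv2.imwrite('pics/g1.png',cv2.vconcat([cv2.imread('pics/g1.png'),cv2.hconcat([f(sd,v),cv2.resize(im[300:480,160:480],(480,300),interpolation=2)])]))
```

```text
9.4 [517.4 229.9 157.9] [-180.    -0.1  175.8] [ 1.  -0.4 -1.1] 21.31111925789738
mask bar_1 0.72 1539 [403.6, 291.2] [584.3 299.8] [ 16.1 101.2] 86.12374877929688
mask bar_1 0.42 7138 [320.0, 283.4] [581.  225.8] [ 73.1 108.3] 87.81148529052734
mask fence 0.82 1755 [243.7, 289.6] [573.8 160.1] [ 15.7 106.6] 85.96832275390625
mask fence 0.43 6947 [319.1, 282.2] [581.  225.4] [ 72.1 106.1] 85.77799987792969
spacer_center 0.89 0.6 [710.3  -7.5 -97.4]
spacer_grip 0.85 0.59 [515.5 231.9 170.6]
[315 246] [373 207]
```

View pics/g1.png

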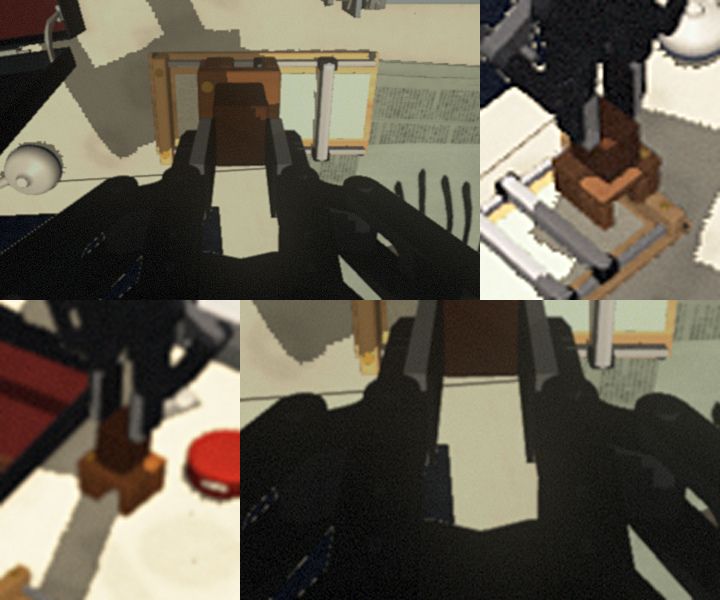

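The spacer is held square and hangs clear, with its lip on the bar-3 side. Next I go above bar 1.

Call:
step_arm([
  {"dp": [-0.15, -0.05, 0.1], "angular": [0, 0, 0], "fingers": 1},
  {"dp": [-0.3235, -0.091, 0.2], "angular": [0, 0, 0], "fingers": 1},
  {"dp": [-0.3235, -0.091, 0.32], "angular": [0, 0, 0], "fingers": 1},
  {"dp": [-0.3235, -0.091, 0.4], "angular": [0, 0, 0], "fingers": 1},
  {"dp": [-0.3235, -0.091, 0.415], "angular": [0, 0, 0], "fingers": 1},
  {"dp": [-0.3235, -0.091, 0.415], "angular": [0, 0, 0], "fingers": 1},
  {"dp": [-0.3235, -0.091, 0.415], "angular": [0, 0, 0], "fingers": 1},
  {"dp": [-0.3235, -0.091, 0.415], "angular": [0, 0, 0], "fingers": 1},
])

```text
time: 10.85
tool_pos: [582.2, 207.4, 76.6]
tcp_rot: [180.0, 0.1, 175.8]
ft_force: [-0.7, -0.9, -0.3]
finger_gap: 21.3
grip_force: 49.1
```

Run:
```python
from h import *
import pickle
np.set_printoptions(precision=2,suppress=True)
s=sense();T=s['tool_pos'];print(s['time'],T,s['tcp_rot'],s['ft_force'],s['wrist_torque'])
p=camera_params('wrist');im=snapshot('wrist');cv2.imwrite('pics/w4.png',im);pickle.dump(p,open('w4.pkl','wb'))
cv2.imwrite('pics/w4c.png',cv2.resize(im[130:430,130:530],(800,600),interpolation=2))
R=np.array([[np.cos(np.radians(86)),np.sin(np.radians(86))]])
c=np.array([580.6,207]);
for n in ('bar_1','fence'):
  for d in masks_of('wrist',n)[:4]:
    m=d['pixels'];cc=max(cv2.findContours(m.astype(np.uint8),0,1)[0],key=cv2.contourArea)
    P=np.array([onz(p,q[0],31)[:2] for q in cc],np.float32);r=cv2.minAreaRect(P)
    print(n,round(d['conf'],2),m.sum(),d['at'],np.array(r[0]),np.array(r[1]),r[2],(R@np.array(r[0])))
```

```text
10.85 [582.2  207.37  76.58] [179.97   0.09 175.84] [-0.66 -0.91 -0.26] [ 0.04 -0.01  0.02]
bar_1 0.68 1407 [324.6, 204.0] [551.64 214.82] [15.02 45.07] 86.80057525634766 [252.77]
bar_1 0.64 2806 [379.4, 238.2] [580.85 245.16] [16.45 98.92] 86.86337280273438 [285.08]
bar_1 0.58 3645 [466.5, 246.7] [585.19 298.89] [18.35 99.58] 86.1729507446289 [338.98]
fence 0.95 3745 [238.4, 246.8] [575.25 159.24] [ 15.62 104.68] 85.52173614501953 [198.98]
```

View pics/w4c.png

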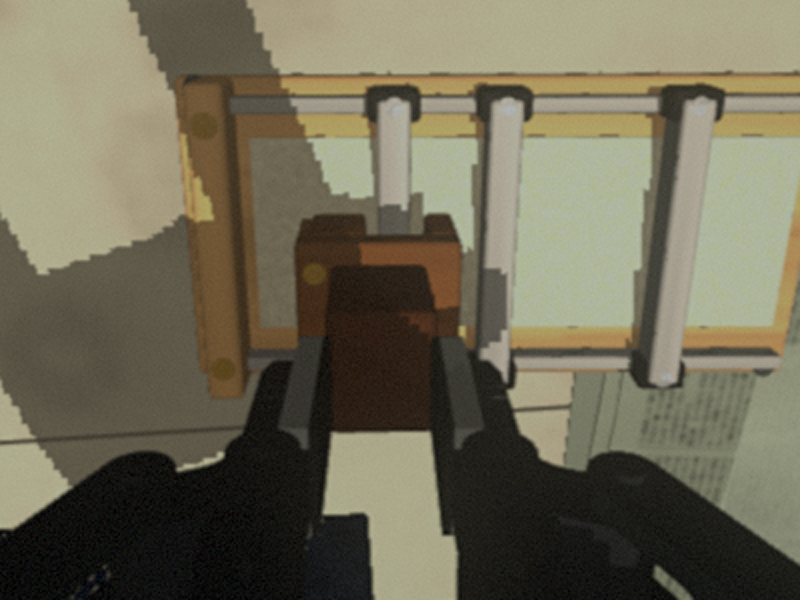

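Run:
```python
from h import *
import pickle
p=pickle.load(open('w4.pkl','rb'));u=np.array([np.cos(np.radians(86)),np.sin(np.radians(86)),0])
for n,c,z in [('blockL',(300,222),47.7),('slotL',(367,217),47.7),('slotR',(425,217),47.7),('lipR',(460,232),47.7),('barL',(377,195),31),('barR',(410,195),31),('b2L',(484,220),31),('b2R',(520,220),31),('b3L',(662,230),31),('b3R',(702,230),31),('fenceR',(243,220),32),('slotTopL',(363,238),65.7)]:
    X=onz(p,(130+c[0]/2,130+c[1]/2),z);print(n,X.round(1),(u@X).round(1))
print('tcp',u[:2]@[582.2,207.37])
```

```text
blockL [563.4 187.   47.7] 225.8
slotL [563.3 205.9  47.7] 244.7
slotR [564.5 222.1  47.7] 261.0
lipR [569.7 231.8  47.7] 270.9
barL [561.9 208.8  31. ] 247.5
barR [562.6 218.7  31. ] 257.4
b2L [572.2 240.7  31. ] 280.1
b2R [573.  251.7  31. ] 291.1
b3L [579.5 295.1  31. ] 334.8
b3R [580.4 307.3  31. ] 347.1
fenceR [566.5 167.7  32. ] 206.8
slotTopL [563.2 205.2  65.7] 243.9
tcp 247.47707611620947
```

Slot (s 244.7–261) and bar 1 (247.5–257.4) line up, so I lower.

Call:
step_arm([
  {"dp": [0, 0, 0.03], "angular": [0, 0, 0], "fingers": 1},
  {"dp": [0, 0, 0.06], "angular": [0, 0, 0], "fingers": 1},
  {"dp": [0, 0, 0.08], "angular": [0, 0, 0], "fingers": 1},
  {"dp": [0, 0, 0.1], "angular": [0, 0, 0], "fingers": 1},
  {"dp": [0, 0, 0.12], "angular": [0, 0, 0], "fingers": 1},
  {"dp": [0, 0, 0.138], "angular": [0, 0, 0], "fingers": 1},
  {"dp": [0, 0, 0.138], "angular": [0, 0, 0], "fingers": 1},
  {"dp": [0, 0, 0.138], "angular": [0, 0, 0], "fingers": 1},
])

```text
time: 12.0
tool_pos: [581.8, 207.1, 48.0]
tcp_rot: [180.0, 0.0, 175.8]
ft_force: [0.1, 1.1, -1.2]
finger_gap: 20.9
grip_force: 49.1
```

Call:
step_arm([
  {"dp": [0, -0.004, 0], "angular": [0, 0, 0], "fingers": 1},
  {"dp": [0, -0.008, 0], "angular": [0, 0, 0], "fingers": 1},
  {"dp": [0, -0.012, 0], "angular": [0, 0, 0], "fingers": 1},
  {"dp": [0, -0.016, 0], "angular": [0, 0, 0], "fingers": 1},
  {"dp": [0, -0.02, 0], "angular": [0, 0, 0], "fingers": 1},
  {"dp": [0, -0.025, 0], "angular": [0, 0, 0], "fingers": 1},
  {"dp": [0, -0.03, 0], "angular": [0, 0, 0], "fingers": 1},
  {"dp": [0, -0.035, 0], "angular": [0, 0, 0], "fingers": 1},
])

```text
time: 13.0
tool_pos: [581.2, 202.4, 47.7]
tcp_rot: [179.8, 0.0, 175.9]
ft_force: [2.2, 12.0, -6.9]
finger_gap: 21.0
grip_force: 49.2
```

Call:
step_arm([
  {"dp": [0, -0.007, 0], "angular": [0, 0, 0], "fingers": 1},
  {"dp": [0, -0.014, 0], "angular": [0, 0, 0], "fingers": 1},
  {"dp": [0, -0.021, 0], "angular": [0, 0, 0], "fingers": 1},
  {"dp": [0, -0.028, 0], "angular": [0, 0, 0], "fingers": 1},
  {"dp": [0, -0.035, 0], "angular": [0, 0, 0], "fingers": 1},
  {"dp": [0, -0.042, 0], "angular": [0, 0, 0], "fingers": 1},
  {"dp": [0, -0.049, 0], "angular": [0, 0, 0], "fingers": 1},
  {"dp": [0, -0.055, 0], "angular": [0, 0, 0], "fingers": 1},
])

```text
time: 14.0
tool_pos: [580.4, 191.6, 47.7]
tcp_rot: [179.8, 0.0, 175.9]
ft_force: [3.6, 13.1, -6.5]
finger_gap: 21.4
grip_force: 49.2
```

Call:
step_arm([
  {"dp": [0, -0.002, 0], "angular": [0, 0, 0], "fingers": 1},
  {"dp": [0, -0.004, 0], "angular": [0, 0, 0], "fingers": 1},
  {"dp": [0, -0.006, 0], "angular": [0, 0, 0], "fingers": 1},
  {"dp": [0, -0.008, 0], "angular": [0, 0, 0], "fingers": 1},
  {"dp": [0, -0.01, 0], "angular": [0, 0, 0], "fingers": 1},
  {"dp": [0, -0.012, 0], "angular": [0, 0, 0], "fingers": 1},
  {"dp": [0, -0.014, 0], "angular": [0, 0, 0], "fingers": 1},
  {"dp": [0, -0.014, 0], "angular": [0, 0, 0], "fingers": 1},
])

```text
time: 15.0
tool_pos: [580.2, 188.7, 47.7]
tcp_rot: [179.8, 0.0, 175.9]
ft_force: [1.8, 11.8, -6.2]
finger_gap: 21.1
grip_force: 49.2
```

Call:
step_arm([
  {"dp": [0, -0.001, 0], "angular": [0, 0, 0], "fingers": 1},
  {"dp": [0, -0.002, 0], "angular": [0, 0, 0], "fingers": 1},
  {"dp": [0, -0.003, 0], "angular": [0, 0, 0], "fingers": 1},
  {"dp": [0, -0.004, 0], "angular": [0, 0, 0], "fingers": 1},
  {"dp": [0, -0.005, 0], "angular": [0, 0, 0], "fingers": 1},
  {"dp": [0, -0.006, 0], "angular": [0, 0, 0], "fingers": 1},
  {"dp": [0, -0.006, 0], "angular": [0, 0, 0], "fingers": 1},
  {"dp": [0, -0.006, 0], "angular": [0, 0, 0], "fingers": 1},
])

```text
time: 16.0
tool_pos: [580.1, 187.6, 47.7]
tcp_rot: [179.8, 0.0, 175.9]
ft_force: [3.3, 11.9, -7.1]
finger_gap: 21.2
grip_force: 49.2
```

Call:
step_arm([
  {"dp": [0, -0.001, 0], "angular": [0, 0, 0], "fingers": 1},
  {"dp": [0, -0.002, 0], "angular": [0, 0, 0], "fingers": 1},
  {"dp": [0, -0.003, 0], "angular": [0, 0, 0], "fingers": 1},
  {"dp": [0, -0.004, 0], "angular": [0, 0, 0], "fingers": 1},
  {"dp": [0, -0.005, 0], "angular": [0, 0, 0], "fingers": 1},
  {"dp": [0, -0.006, 0], "angular": [0, 0, 0], "fingers": 1},
  {"dp": [0, -0.006, 0], "angular": [0, 0, 0], "fingers": 1},
  {"dp": [0, -0.006, 0], "angular": [0, 0, 0], "fingers": 1},
])

```text
time: 17.0
tool_pos: [580.0, 186.4, 47.7]
tcp_rot: [179.8, 0.0, 175.9]
ft_force: [2.5, 12.4, -5.9]
finger_gap: 21.3
grip_force: 49.2
```

Call:
step_arm([
  {"dp": [0, -0.001, 0], "angular": [0, 0, 0], "fingers": 1},
  {"dp": [0, -0.002, 0], "angular": [0, 0, 0], "fingers": 1},
  {"dp": [0, -0.003, 0], "angular": [0, 0, 0], "fingers": 1},
  {"dp": [0, -0.004, 0], "angular": [0, 0, 0], "fingers": 1},
  {"dp": [0, -0.005, 0], "angular": [0, 0, 0], "fingers": 1},
  {"dp": [0, -0.006, 0], "angular": [0, 0, 0], "fingers": 1},
  {"dp": [0, -0.006, 0], "angular": [0, 0, 0], "fingers": 1},
  {"dp": [0, -0.006, 0], "angular": [0, 0, 0], "fingers": 1},
])

```text
time: 18.0
tool_pos: [580.0, 185.2, 47.7]
tcp_rot: [179.8, 0.0, 175.9]
ft_force: [2.8, 11.3, -5.4]
finger_gap: 21.5
grip_force: 49.2
```

Call:
step_arm([
  {"dp": [0, -0.001, 0], "angular": [0, 0, 0], "fingers": 1},
  {"dp": [0, -0.002, 0], "angular": [0, 0, 0], "fingers": 1},
  {"dp": [0, -0.003, 0], "angular": [0, 0, 0], "fingers": 1},
  {"dp": [0, -0.004, 0], "angular": [0, 0, 0], "fingers": 1},
  {"dp": [0, -0.005, 0], "angular": [0, 0, 0], "fingers": 1},
  {"dp": [0, -0.006, 0], "angular": [0, 0, 0], "fingers": 1},
  {"dp": [0, -0.006, 0], "angular": [0, 0, 0], "fingers": 1},
  {"dp": [0, -0.006, 0], "angular": [0, 0, 0], "fingers": 1},
])

```text
time: 19.0
tool_pos: [579.9, 184.0, 47.7]
tcp_rot: [179.8, 0.0, 175.9]
ft_force: [2.7, 11.7, -6.9]
finger_gap: 21.6
grip_force: 49.2
```

Call:
step_arm([
  {"dp": [0, -0.001, 0], "angular": [0, 0, 0], "fingers": 1},
  {"dp": [0, -0.002, 0], "angular": [0, 0, 0], "fingers": 1},
  {"dp": [0, -0.003, 0], "angular": [0, 0, 0], "fingers": 1},
  {"dp": [0, -0.004, 0], "angular": [0, 0, 0], "fingers": 1},
  {"dp": [0, -0.005, 0], "angular": [0, 0, 0], "fingers": 1},
  {"dp": [0, -0.006, 0], "angular": [0, 0, 0], "fingers": 1},
  {"dp": [0, -0.007, 0], "angular": [0, 0, 0], "fingers": 1},
  {"dp": [0, -0.007, 0], "angular": [0, 0, 0], "fingers": 1},
])

```text
time: 20.0
tool_pos: [579.7, 182.6, 47.7]
tcp_rot: [179.8, 0.0, 175.9]
ft_force: [2.9, 12.1, -6.5]
finger_gap: 21.3
grip_force: 49.2
```

Run:
```python
from h import *
im=snapshot('wrist');cv2.imwrite('pics/w5.png',im)
cv2.imwrite('pics/w5c.png',cv2.resize(im[130:430,130:530],(800,600),interpolation=2))
f=sense();print(f['ft_force'],f['tool_pos'])
```

```text
[ 2.58188699 11.47561746 -6.3944465 ] [579.75103585 182.59516682  47.67401658]
```

View pics/w5c.png

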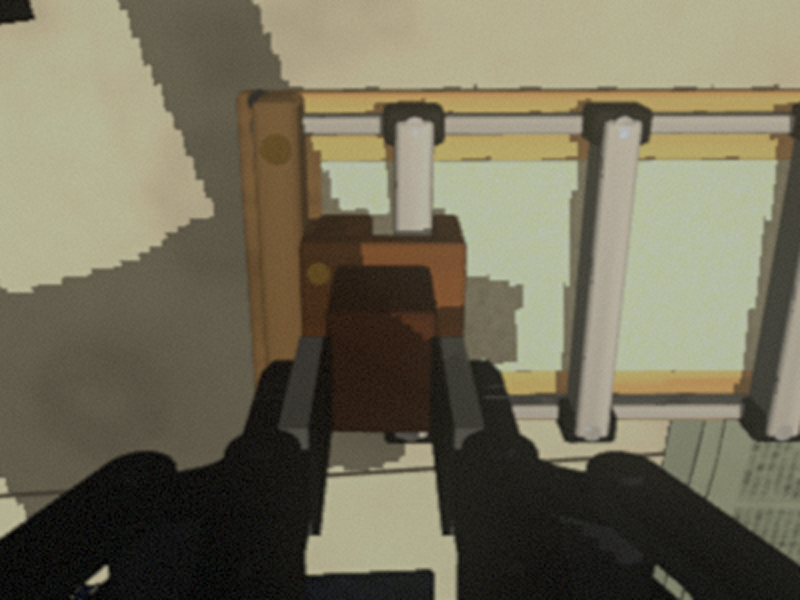

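The spacer's nose (column 302) is nearly at the fence (column 303), with bar 1 held by the lip.

Call:
step_arm([
  {"dp": [0, -0.001, 0], "angular": [0, 0, 0], "fingers": 1},
  {"dp": [0, -0.002, 0], "angular": [0, 0, 0], "fingers": 1},
  {"dp": [0, -0.003, 0], "angular": [0, 0, 0], "fingers": 1},
  {"dp": [0, -0.004, 0], "angular": [0, 0, 0], "fingers": 1},
  {"dp": [0, -0.005, 0], "angular": [0, 0, 0], "fingers": 1},
  {"dp": [0, -0.005, 0], "angular": [0, 0, 0], "fingers": 1},
  {"dp": [0, -0.005, 0], "angular": [0, 0, 0], "fingers": 1},
  {"dp": [0, -0.005, 0], "angular": [0, 0, 0], "fingers": 1},
])

```text
time: 21.05
tool_pos: [579.6, 182.2, 47.7]
tcp_rot: [179.7, 0.0, 175.9]
ft_force: [2.3, 14.6, -6.8]
finger_gap: 21.2
grip_force: 49.2
```

Call:
step_arm([
  {"dp": [0, -0.001, 0], "angular": [0, 0, 0], "fingers": 1},
  {"dp": [0, -0.001, 0], "angular": [0, 0, 0], "fingers": 1},
  {"dp": [0, -0.001, 0], "angular": [0, 0, 0], "fingers": 1},
  {"dp": [0, -0.001, 0], "angular": [0, 0, 0], "fingers": 1},
  {"dp": [0, -0.001, 0], "angular": [0, 0, 0], "fingers": 1},
  {"dp": [0, -0.001, 0], "angular": [0, 0, 0], "fingers": 1},
  {"dp": [0, -0.001, 0], "angular": [0, 0, 0], "fingers": 1},
  {"dp": [0, -0.001, 0], "angular": [0, 0, 0], "fingers": 1},
])

```text
time: 22.05
tool_pos: [579.6, 182.1, 47.7]
tcp_rot: [179.7, 0.0, 175.9]
ft_force: [2.6, 14.2, -6.6]
finger_gap: 21.4
grip_force: 49.2
```

Call:
step_arm([
  {"dp": [0, 0.005, 0], "angular": [0, 0, 0], "fingers": 1},
  {"dp": [0, 0.01, 0], "angular": [0, 0, 0], "fingers": 1},
  {"dp": [0, 0.016, 0], "angular": [0, 0, 0], "fingers": 1},
  {"dp": [0, 0.022, 0], "angular": [0, 0, 0], "fingers": 1},
  {"dp": [0, 0.027, 0], "angular": [0, 0, 0], "fingers": 1},
  {"dp": [0, 0.029, 0], "angular": [0, 0, 0], "fingers": 1},
  {"dp": [0, 0.029, 0], "angular": [0, 0, 0], "fingers": 1},
  {"dp": [0, 0.029, 0], "angular": [0, 0, 0], "fingers": 1},
])

```text
time: 23.05
tool_pos: [580.0, 184.4, 47.8]
tcp_rot: [-180.0, -0.0, 175.8]
ft_force: [1.2, -0.9, -0.7]
finger_gap: 21.5
grip_force: 50.1
```

Call:
step_arm([
  {"dp": [0, 0, -0.06], "angular": [0, 0, 0], "fingers": 1},
  {"dp": [0, 0, -0.14], "angular": [0, 0, 0], "fingers": 1},
  {"dp": [0, 0.07, -0.14], "angular": [0, 0, 0], "fingers": 1},
  {"dp": [0, 0.16, -0.14], "angular": [0, 0, 0], "fingers": 1},
  {"dp": [0, 0.24, -0.14], "angular": [0, 0, 0], "fingers": 1},
  {"dp": [0, 0.273, -0.14], "angular": [0, 0, 0], "fingers": 1},
  {"dp": [0, 0.273, -0.14], "angular": [0, 0, 0], "fingers": 1},
  {"dp": [0, 0.273, -0.14], "angular": [0, 0, 0], "fingers": 1},
])

```text
time: 24.05
tool_pos: [583.9, 238.9, 75.6]
tcp_rot: [-180.0, -0.0, 175.8]
ft_force: [-0.2, -0.4, -0.8]
finger_gap: 21.2
grip_force: 50.1
```

Run:
```python
from h import *
import pickle
s=sense();print(s['time'],s['tool_pos'],s['tcp_rot'],s['ft_force'])
im=snapshot('wrist');p=camera_params('wrist');pickle.dump(p,open('w6.pkl','wb'));cv2.imwrite('pics/w6.png',im)
cv2.imwrite('pics/w6c.png',cv2.resize(im[130:430,130:530],(800,600),interpolation=2))
```

```text
24.05 [583.85152473 238.87473538  75.59644753] [-1.79975037e+02 -2.49872923e-02  1.75823826e+02] [-0.18934609 -0.37975591 -0.78990918]
```

View pics/w6c.png

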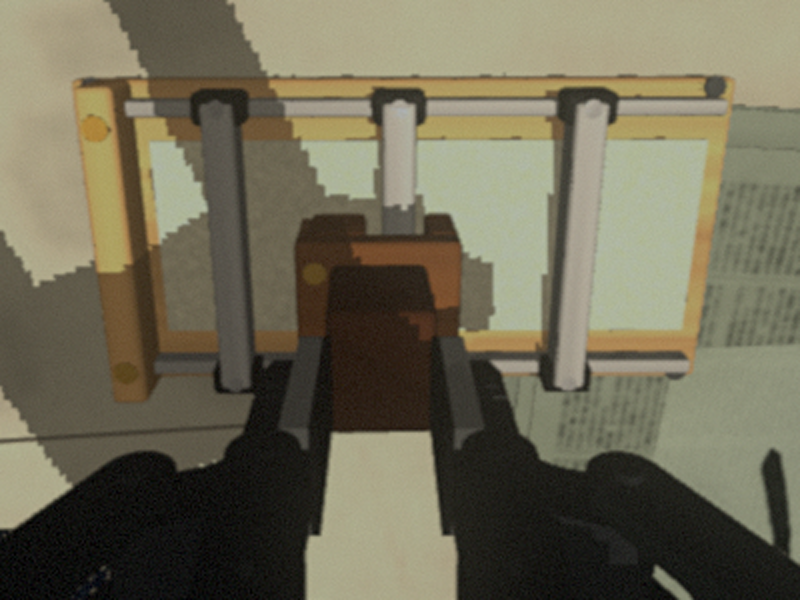

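Bar 2 at crop columns 383–417 sits about 1.5 mm right of the slot centre, so I shift by 1.3 mm and lower.

Call:
step_arm([
  {"dp": [0, 0.0065, 0.03], "angular": [0, 0, 0], "fingers": 1},
  {"dp": [0, 0.0065, 0.06], "angular": [0, 0, 0], "fingers": 1},
  {"dp": [0, 0.0065, 0.08], "angular": [0, 0, 0], "fingers": 1},
  {"dp": [0, 0.0065, 0.1], "angular": [0, 0, 0], "fingers": 1},
  {"dp": [0, 0.0065, 0.12], "angular": [0, 0, 0], "fingers": 1},
  {"dp": [0, 0.0065, 0.137], "angular": [0, 0, 0], "fingers": 1},
  {"dp": [0, 0.0065, 0.137], "angular": [0, 0, 0], "fingers": 1},
  {"dp": [0, 0.0065, 0.137], "angular": [0, 0, 0], "fingers": 1},
])

```text
time: 25.1
tool_pos: [584.2, 240.5, 48.7]
tcp_rot: [180.0, 0.0, 175.8]
ft_force: [0.6, 1.3, -1.2]
finger_gap: 21.1
grip_force: 50.1
```

Call:
step_arm([
  {"dp": [0, -0.005, 0], "angular": [0, 0, 0], "fingers": 1},
  {"dp": [0, -0.01, 0], "angular": [0, 0, 0], "fingers": 1},
  {"dp": [0, -0.016, 0], "angular": [0, 0, 0], "fingers": 1},
  {"dp": [0, -0.023, 0], "angular": [0, 0, 0], "fingers": 1},
  {"dp": [0, -0.031, 0], "angular": [0, 0, 0], "fingers": 1},
  {"dp": [0, -0.039, 0], "angular": [0, 0, 0], "fingers": 1},
  {"dp": [0, -0.047, 0], "angular": [0, 0, 0], "fingers": 1},
  {"dp": [0, -0.055, 0], "angular": [0, 0, 0], "fingers": 1},
])

```text
time: 26.1
tool_pos: [583.4, 231.3, 48.3]
tcp_rot: [179.8, 0.0, 175.9]
ft_force: [1.8, 8.7, -4.1]
finger_gap: 21.4
grip_force: 49.6
```

Call:
step_arm([
  {"dp": [0, -0.008, 0], "angular": [0, 0, 0], "fingers": 1},
  {"dp": [0, -0.016, 0], "angular": [0, 0, 0], "fingers": 1},
  {"dp": [0, -0.024, 0], "angular": [0, 0, 0], "fingers": 1},
  {"dp": [0, -0.031, 0], "angular": [0, 0, 0], "fingers": 1},
  {"dp": [0, -0.038, 0], "angular": [0, 0, 0], "fingers": 1},
  {"dp": [0, -0.045, 0], "angular": [0, 0, 0], "fingers": 1},
  {"dp": [0, -0.05, 0], "angular": [0, 0, 0], "fingers": 1},
  {"dp": [0, -0.05, 0], "angular": [0, 0, 0], "fingers": 1},
])

```text
time: 27.1
tool_pos: [582.7, 221.3, 48.4]
tcp_rot: [179.8, 0.0, 175.8]
ft_force: [2.3, 8.4, -4.6]
finger_gap: 21.4
grip_force: 49.6
```

Call:
step_arm([
  {"dp": [0, -0.004, 0], "angular": [0, 0, 0], "fingers": 1},
  {"dp": [0, -0.008, 0], "angular": [0, 0, 0], "fingers": 1},
  {"dp": [0, -0.012, 0], "angular": [0, 0, 0], "fingers": 1},
  {"dp": [0, -0.015, 0], "angular": [0, 0, 0], "fingers": 1},
  {"dp": [0, -0.018, 0], "angular": [0, 0, 0], "fingers": 1},
  {"dp": [0, -0.02, 0], "angular": [0, 0, 0], "fingers": 1},
  {"dp": [0, -0.02, 0], "angular": [0, 0, 0], "fingers": 1},
  {"dp": [0, -0.02, 0], "angular": [0, 0, 0], "fingers": 1},
])

```text
time: 28.1
tool_pos: [582.4, 217.4, 48.4]
tcp_rot: [179.8, 0.0, 175.9]
ft_force: [1.9, 9.0, -5.6]
finger_gap: 21.3
grip_force: 49.6
```

Call:
step_arm([
  {"dp": [0, -0.001, 0], "angular": [0, 0, 0], "fingers": 1},
  {"dp": [0, -0.002, 0], "angular": [0, 0, 0], "fingers": 1},
  {"dp": [0, -0.003, 0], "angular": [0, 0, 0], "fingers": 1},
  {"dp": [0, -0.004, 0], "angular": [0, 0, 0], "fingers": 1},
  {"dp": [0, -0.005, 0], "angular": [0, 0, 0], "fingers": 1},
  {"dp": [0, -0.005, 0], "angular": [0, 0, 0], "fingers": 1},
  {"dp": [0, -0.005, 0], "angular": [0, 0, 0], "fingers": 1},
  {"dp": [0, -0.005, 0], "angular": [0, 0, 0], "fingers": 1},
])

```text
time: 29.1
tool_pos: [582.3, 216.6, 48.4]
tcp_rot: [179.8, 0.0, 175.9]
ft_force: [1.8, 9.2, -5.5]
finger_gap: 21.2
grip_force: 49.6
```

Call:
step_arm([
  {"dp": [0, -0.001, 0], "angular": [0, 0, 0], "fingers": 1},
  {"dp": [0, -0.002, 0], "angular": [0, 0, 0], "fingers": 1},
  {"dp": [0, -0.003, 0], "angular": [0, 0, 0], "fingers": 1},
  {"dp": [0, -0.004, 0], "angular": [0, 0, 0], "fingers": 1},
  {"dp": [0, -0.004, 0], "angular": [0, 0, 0], "fingers": 1},
  {"dp": [0, -0.004, 0], "angular": [0, 0, 0], "fingers": 1},
  {"dp": [0, -0.004, 0], "angular": [0, 0, 0], "fingers": 1},
  {"dp": [0, -0.004, 0], "angular": [0, 0, 0], "fingers": 1},
])

```text
time: 30.1
tool_pos: [582.2, 216.4, 48.5]
tcp_rot: [179.8, 0.0, 175.9]
ft_force: [1.7, 11.0, -5.1]
finger_gap: 21.4
grip_force: 49.6
```

Call:
step_arm([
  {"dp": [0, -0.001, 0], "angular": [0, 0, 0], "fingers": 1},
  {"dp": [0, -0.001, 0], "angular": [0, 0, 0], "fingers": 1},
  {"dp": [0, -0.001, 0], "angular": [0, 0, 0], "fingers": 1},
  {"dp": [0, -0.001, 0], "angular": [0, 0, 0], "fingers": 1},
  {"dp": [0, -0.001, 0], "angular": [0, 0, 0], "fingers": 1},
  {"dp": [0, -0.001, 0], "angular": [0, 0, 0], "fingers": 1},
  {"dp": [0, -0.001, 0], "angular": [0, 0, 0], "fingers": 1},
  {"dp": [0, -0.001, 0], "angular": [0, 0, 0], "fingers": 1},
])

```text
time: 31.1
tool_pos: [582.2, 216.3, 48.5]
tcp_rot: [179.8, 0.0, 175.9]
ft_force: [2.2, 12.5, -4.9]
finger_gap: 21.1
grip_force: 49.6
```

Call:
step_arm([
  {"dp": [0, 0.007, 0], "angular": [0, 0, 0], "fingers": 1},
  {"dp": [0, 0.014, 0], "angular": [0, 0, 0], "fingers": 1},
  {"dp": [0, 0.021, 0], "angular": [0, 0, 0], "fingers": 1},
  {"dp": [0, 0.026, 0], "angular": [0, 0, 0], "fingers": 1},
  {"dp": [0, 0.026, 0], "angular": [0, 0, 0], "fingers": 1},
  {"dp": [0, 0.026, -0.04], "angular": [0, 0, 0], "fingers": 1},
  {"dp": [0, 0.026, -0.1], "angular": [0, 0, 0], "fingers": 1},
  {"dp": [0, 0.026, -0.137], "angular": [0, 0, 0], "fingers": 1},
])

```text
time: 32.1
tool_pos: [583.3, 218.8, 77.7]
tcp_rot: [180.0, 0.1, 175.8]
ft_force: [0.0, 0.1, 0.0]
finger_gap: 21.3
grip_force: 50.3
```

Call:
step_arm([
  {"dp": [0, 0.06, 0], "angular": [0, 0, 0], "fingers": 1},
  {"dp": [0, 0.16, 0], "angular": [0, 0, 0], "fingers": 1},
  {"dp": [0, 0.26, 0], "angular": [0, 0, 0], "fingers": 1},
  {"dp": [0, 0.34, 0], "angular": [0, 0, 0], "fingers": 1},
  {"dp": [0, 0.382, 0], "angular": [0, 0, 0], "fingers": 1},
  {"dp": [0, 0.382, 0], "angular": [0, 0, 0], "fingers": 1},
  {"dp": [0, 0.382, 0], "angular": [0, 0, 0], "fingers": 1},
  {"dp": [0, 0.382, 0], "angular": [0, 0, 0], "fingers": 1},
])

```text
time: 33.1
tool_pos: [588.2, 294.3, 75.9]
tcp_rot: [-180.0, 0.0, 175.8]
ft_force: [0.0, -0.2, -0.6]
finger_gap: 21.0
grip_force: 50.3
```

Run:
```python
from h import *
import pickle
s=sense();print(s['time'],s['tool_pos'],s['tcp_rot'],s['ft_force'])
im=snapshot('wrist');p=camera_params('wrist');pickle.dump(p,open('w7.pkl','wb'));cv2.imwrite('pics/w7.png',im)
cv2.imwrite('pics/w7c.png',cv2.resize(im[130:430,130:530],(800,600),interpolation=2))
```

```text
33.1 [588.18756027 294.30450552  75.92687121] [-1.79990733e+02  7.08571994e-04  1.75783947e+02] [ 0.01739928 -0.17397317 -0.57263593]
```

View pics/w7c.png

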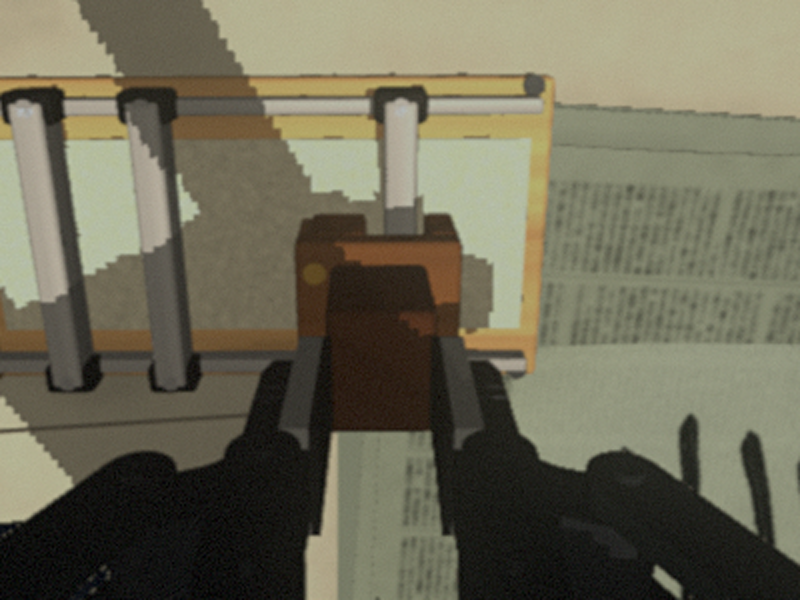

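Bar 3 at crop columns 385–418 has about the same offset as before, so I shift 1.5 mm and lower.

Call:
step_arm([
  {"dp": [0, 0.0075, 0.03], "angular": [0, 0, 0], "fingers": 1},
  {"dp": [0, 0.0075, 0.06], "angular": [0, 0, 0], "fingers": 1},
  {"dp": [0, 0.0075, 0.08], "angular": [0, 0, 0], "fingers": 1},
  {"dp": [0, 0.0075, 0.1], "angular": [0, 0, 0], "fingers": 1},
  {"dp": [0, 0.0075, 0.12], "angular": [0, 0, 0], "fingers": 1},
  {"dp": [0, 0.0075, 0.137], "angular": [0, 0, 0], "fingers": 1},
  {"dp": [0, 0.0075, 0.137], "angular": [0, 0, 0], "fingers": 1},
  {"dp": [0, 0.0075, 0.137], "angular": [0, 0, 0], "fingers": 1},
])

```text
time: 34.15
tool_pos: [588.3, 296.5, 48.7]
tcp_rot: [180.0, 0.0, 175.8]
ft_force: [-0.5, 1.0, 0.2]
finger_gap: 21.3
grip_force: 50.3
```

Call:
step_arm([
  {"dp": [0, -0.005, 0], "angular": [0, 0, 0], "fingers": 1},
  {"dp": [0, -0.011, 0], "angular": [0, 0, 0], "fingers": 1},
  {"dp": [0, -0.018, 0], "angular": [0, 0, 0], "fingers": 1},
  {"dp": [0, -0.027, 0], "angular": [0, 0, 0], "fingers": 1},
  {"dp": [0, -0.037, 0], "angular": [0, 0, 0], "fingers": 1},
  {"dp": [0, -0.047, 0], "angular": [0, 0, 0], "fingers": 1},
  {"dp": [0, -0.057, 0], "angular": [0, 0, 0], "fingers": 1},
  {"dp": [0, -0.067, 0], "angular": [0, 0, 0], "fingers": 1},
])

```text
time: 35.15
tool_pos: [587.3, 284.2, 48.5]
tcp_rot: [179.9, 0.0, 175.8]
ft_force: [1.4, 6.5, -3.3]
finger_gap: 21.5
grip_force: 49.9
```

Call:
step_arm([
  {"dp": [0, -0.01, 0], "angular": [0, 0, 0], "fingers": 1},
  {"dp": [0, -0.02, 0], "angular": [0, 0, 0], "fingers": 1},
  {"dp": [0, -0.03, 0], "angular": [0, 0, 0], "fingers": 1},
  {"dp": [0, -0.04, 0], "angular": [0, 0, 0], "fingers": 1},
  {"dp": [0, -0.05, 0], "angular": [0, 0, 0], "fingers": 1},
  {"dp": [0, -0.06, 0], "angular": [0, 0, 0], "fingers": 1},
  {"dp": [0, -0.07, 0], "angular": [0, 0, 0], "fingers": 1},
  {"dp": [0, -0.08, 0], "angular": [0, 0, 0], "fingers": 1},
])

```text
time: 36.15
tool_pos: [586.1, 268.2, 48.5]
tcp_rot: [179.9, 0.0, 175.8]
ft_force: [1.6, 5.4, -3.3]
finger_gap: 21.4
grip_force: 49.9
```

Call:
step_arm([
  {"dp": [0, -0.01, 0], "angular": [0, 0, 0], "fingers": 1},
  {"dp": [0, -0.02, 0], "angular": [0, 0, 0], "fingers": 1},
  {"dp": [0, -0.03, 0], "angular": [0, 0, 0], "fingers": 1},
  {"dp": [0, -0.038, 0], "angular": [0, 0, 0], "fingers": 1},
  {"dp": [0, -0.046, 0], "angular": [0, 0, 0], "fingers": 1},
  {"dp": [0, -0.052, 0], "angular": [0, 0, 0], "fingers": 1},
  {"dp": [0, -0.052, 0], "angular": [0, 0, 0], "fingers": 1},
  {"dp": [0, -0.052, 0], "angular": [0, 0, 0], "fingers": 1},
])

```text
time: 37.15
tool_pos: [585.3, 257.8, 48.5]
tcp_rot: [179.9, 0.0, 175.8]
ft_force: [1.4, 5.2, -3.4]
finger_gap: 21.2
grip_force: 50.0
```

Call:
step_arm([
  {"dp": [0, -0.006, 0], "angular": [0, 0, 0], "fingers": 1},
  {"dp": [0, -0.012, 0], "angular": [0, 0, 0], "fingers": 1},
  {"dp": [0, -0.018, 0], "angular": [0, 0, 0], "fingers": 1},
  {"dp": [0, -0.023, 0], "angular": [0, 0, 0], "fingers": 1},
  {"dp": [0, -0.027, 0], "angular": [0, 0, 0], "fingers": 1},
  {"dp": [0, -0.031, 0], "angular": [0, 0, 0], "fingers": 1},
  {"dp": [0, -0.031, 0], "angular": [0, 0, 0], "fingers": 1},
  {"dp": [0, -0.031, 0], "angular": [0, 0, 0], "fingers": 1},
])

```text
time: 38.15
tool_pos: [584.9, 251.7, 48.5]
tcp_rot: [179.9, 0.0, 175.8]
ft_force: [0.4, 5.3, -3.8]
finger_gap: 21.2
grip_force: 49.9
```

Call:
step_arm([
  {"dp": [0, -0.001, 0], "angular": [0, 0, 0], "fingers": 1},
  {"dp": [0, -0.002, 0], "angular": [0, 0, 0], "fingers": 1},
  {"dp": [0, -0.003, 0], "angular": [0, 0, 0], "fingers": 1},
  {"dp": [0, -0.004, 0], "angular": [0, 0, 0], "fingers": 1},
  {"dp": [0, -0.004, 0], "angular": [0, 0, 0], "fingers": 1},
  {"dp": [0, -0.004, 0], "angular": [0, 0, 0], "fingers": 1},
  {"dp": [0, -0.004, 0], "angular": [0, 0, 0], "fingers": 1},
  {"dp": [0, -0.004, 0], "angular": [0, 0, 0], "fingers": 1},
])

```text
time: 39.15
tool_pos: [584.9, 251.0, 48.5]
tcp_rot: [179.9, 0.0, 175.8]
ft_force: [0.9, 6.6, -4.3]
finger_gap: 21.5
grip_force: 49.9
```

Call:
step_arm([
  {"dp": [0, -0.001, 0], "angular": [0, 0, 0], "fingers": 1},
  {"dp": [0, -0.002, 0], "angular": [0, 0, 0], "fingers": 1},
  {"dp": [0, -0.003, 0], "angular": [0, 0, 0], "fingers": 1},
  {"dp": [0, -0.003, 0], "angular": [0, 0, 0], "fingers": 1},
  {"dp": [0, -0.003, 0], "angular": [0, 0, 0], "fingers": 1},
  {"dp": [0, -0.003, 0], "angular": [0, 0, 0], "fingers": 1},
  {"dp": [0, -0.003, 0], "angular": [0, 0, 0], "fingers": 1},
  {"dp": [0, -0.003, 0], "angular": [0, 0, 0], "fingers": 1},
])

```text
time: 40.15
tool_pos: [584.7, 250.8, 48.5]
tcp_rot: [179.9, 0.0, 175.9]
ft_force: [1.4, 7.1, -3.6]
finger_gap: 21.1
grip_force: 49.9
```

Call:
step_arm([
  {"dp": [0, -0.001, 0], "angular": [0, 0, 0], "fingers": 1},
  {"dp": [0, -0.002, 0], "angular": [0, 0, 0], "fingers": 1},
  {"dp": [0, -0.002, 0], "angular": [0, 0, 0], "fingers": 1},
  {"dp": [0, -0.002, 0], "angular": [0, 0, 0], "fingers": 1},
  {"dp": [0, -0.002, 0], "angular": [0, 0, 0], "fingers": 1},
  {"dp": [0, -0.002, 0], "angular": [0, 0, 0], "fingers": 1},
  {"dp": [0, -0.002, 0], "angular": [0, 0, 0], "fingers": 1},
  {"dp": [0, -0.002, 0], "angular": [0, 0, 0], "fingers": 1},
])

```text
time: 41.15
tool_pos: [584.7, 250.7, 48.5]
tcp_rot: [179.8, 0.0, 175.9]
ft_force: [1.7, 8.1, -4.3]
finger_gap: 21.2
grip_force: 49.9
```

Call:
step_arm([
  {"dp": [0, 0.007, 0], "angular": [0, 0, 0], "fingers": 1},
  {"dp": [0, 0.014, 0], "angular": [0, 0, 0], "fingers": 1},
  {"dp": [0, 0.021, 0], "angular": [0, 0, 0], "fingers": 1},
  {"dp": [0, 0.021, 0], "angular": [0, 0, 0], "fingers": 1},
  {"dp": [0, 0.021, -0.04], "angular": [0, 0, 0], "fingers": 1},
  {"dp": [0, 0.021, -0.14], "angular": [0, 0, 0], "fingers": 1},
  {"dp": [0, 0.021, -0.26], "angular": [0, 0, 0], "fingers": 1},
  {"dp": [0, 0.021, -0.36], "angular": [0, 0, 0], "fingers": 1},
])

```text
time: 42.15
tool_pos: [585.9, 253.1, 123.4]
tcp_rot: [179.9, 0.1, 175.8]
ft_force: [0.3, 1.1, -1.3]
finger_gap: 21.2
grip_force: 50.3
```

Call:
step_arm([
  {"dp": [0.1, -0.03, 0], "angular": [0, 0, 0], "fingers": 1},
  {"dp": [0.25, -0.08, 0], "angular": [0, 0, 0], "fingers": 1},
  {"dp": [0.45, -0.14, 0], "angular": [0, 0, 0], "fingers": 1},
  {"dp": [0.63, -0.2, 0], "angular": [0, 0, 0], "fingers": 1},
  {"dp": [0.74, -0.225, 0], "angular": [0, 0, 0], "fingers": 1},
  {"dp": [0.74, -0.225, 0.12], "angular": [0, 0, 0], "fingers": 1},
  {"dp": [0.74, -0.225, 0.25], "angular": [0, 0, 0], "fingers": 1},
  {"dp": [0.74, -0.225, 0.35], "angular": [0, 0, 0], "fingers": 1},
])

```text
time: 43.15
tool_pos: [434.4, 218.9, 50.8]
tcp_rot: [180.0, 0.1, 175.8]
ft_force: [0.2, 0.9, -1.0]
finger_gap: 21.3
grip_force: 50.3
```

Call:
step_arm([
  {"dp": [0, 0, 0.02], "angular": [0, 0, 0], "fingers": 1},
  {"dp": [0, 0, 0.04], "angular": [0, 0, 0], "fingers": 1},
  {"dp": [0, 0, 0.06], "angular": [0, 0, 0], "fingers": 1},
  {"dp": [0, 0, 0.075], "angular": [0, 0, 0], "fingers": 1},
  {"dp": [0, 0, 0.085], "angular": [0, 0, 0], "fingers": 1},
  {"dp": [0, 0, 0.085], "angular": [0, 0, 0], "fingers": 1},
  {"dp": [0, 0, 0.085], "angular": [0, 0, 0], "fingers": 1},
  {"dp": [0, 0, 0.085], "angular": [0, 0, 0], "fingers": 1},
])

```text
time: 44.15
tool_pos: [434.2, 218.9, 33.6]
tcp_rot: [180.0, 0.0, 175.8]
ft_force: [-0.7, -0.7, 0.2]
finger_gap: 21.3
grip_force: 50.3
```

Call:
step_arm([
  {"dp": [0, 0, 0.006], "angular": [0, 0, 0], "fingers": 1},
  {"dp": [0, 0, 0.012], "angular": [0, 0, 0], "fingers": 1},
  {"dp": [0, 0, 0.016], "angular": [0, 0, 0], "fingers": 1},
  {"dp": [0, 0, 0.02], "angular": [0, 0, 0], "fingers": 1},
  {"dp": [0, 0, 0.023], "angular": [0, 0, 0], "fingers": 1},
  {"dp": [0, 0, 0.025], "angular": [0, 0, 0], "fingers": 1},
  {"dp": [0, 0, 0.025], "angular": [0, 0, 0], "fingers": 1},
  {"dp": [0, 0, 0.025], "angular": [0, 0, 0], "fingers": 1},
])

```text
time: 45.15
tool_pos: [434.4, 218.8, 29.0]
tcp_rot: [-180.0, 0.0, 175.8]
ft_force: [-2.0, -1.5, 5.2]
finger_gap: 21.5
grip_force: 51.3
```

The spacer is on the table (Fz rises to 5 N). I open the fingers, then go up.

Call:
step_arm([
  {"dp": [0, 0, 0], "angular": [0, 0, 0], "fingers": 0.7},
  {"dp": [0, 0, 0], "angular": [0, 0, 0], "fingers": 0.5},
  {"dp": [0, 0, 0], "angular": [0, 0, 0], "fingers": 0.3},
  {"dp": [0, 0, 0], "angular": [0, 0, 0], "fingers": 0},
  {"dp": [0, 0, 0], "angular": [0, 0, 0], "fingers": 0},
  {"dp": [0, 0, 0], "angular": [0, 0, 0], "fingers": 0},
  {"dp": [0, 0, 0], "angular": [0, 0, 0], "fingers": 0},
  {"dp": [0, 0, 0], "angular": [0, 0, 0], "fingers": 0},
])

```text
time: 46.15
tool_pos: [434.1, 218.9, 28.5]
tcp_rot: [180.0, 0.0, 175.8]
ft_force: [-0.5, 0.4, -0.7]
finger_gap: 85.2
grip_force: 0.0
```

Call:
step_arm([
  {"dp": [0, 0, -0.06], "angular": [0, 0, 0], "fingers": 0},
  {"dp": [0, 0, -0.16], "angular": [0, 0, 0], "fingers": 0},
  {"dp": [0, 0, -0.3], "angular": [0, 0, 0], "fingers": 0},
  {"dp": [0, 0, -0.5], "angular": [0, 0, 0], "fingers": 0},
  {"dp": [-0.15, 0, -0.7], "angular": [0, 0, 0], "fingers": 0},
  {"dp": [-0.3, 0, -0.85], "angular": [0, 0, 0], "fingers": 0},
  {"dp": [-0.4, 0, -0.85], "angular": [0, 0, 0], "fingers": 0},
  {"dp": [-0.4, 0, -0.85], "angular": [0, 0, 0], "fingers": 0},
])

```text
time: 47.15
tool_pos: [514.9, 212.8, 199.5]
tcp_rot: [180.0, 0.1, 175.8]
ft_force: [0.2, -0.1, -0.6]
finger_gap: 85.1
grip_force: 0.0
```

Run:
```python
from h import *
s=sense();print(s['time'],s['tool_pos'],s['ft_force'],s['finger_gap'])
im=snapshot('wrist');p=camera_params('wrist');cv2.imwrite('pics/w8.png',im)
for d in pinpoint('wrist','bar_1')+pinpoint('wrist','fence')+pinpoint('wrist','spacer_center'): print(round(d['conf'],2),d['at'],onz(p,d['at'],17).round(1))
```

```text
47.15 [514.89753691 212.78614136 199.47755136] [ 0.2407712  -0.11990487 -0.59440444] 85.14305570651288
0.72 [302.9, 269.0] [575.  191.6  17. ]
0.56 [338.1, 271.5] [580.4 227.6  17. ]
0.56 [368.8, 273.0] [584.5 259.   17. ]
0.98 [268.5, 270.2] [573.7 156.3  17. ]
0.93 [317.9, 121.4] [432.7 217.9  17. ]
```

View pics/w8.png

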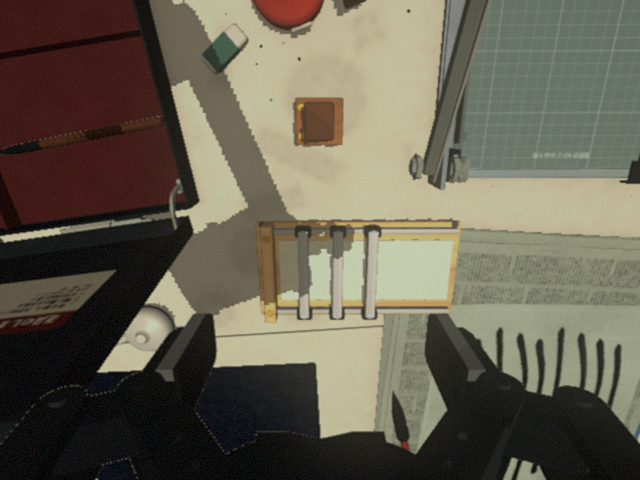

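The bars now sit at equal steps at columns 303, 338 and 372, with the fence at 268. The spacer stands upright at (319,121) on bare table and the gripper is clear.

```bash
python3 -c "
from bench import *
print(hand_in())"
```

```text
the job is handed in; nothing more can be done
None
```

I set all three guide bars with the wooden spacer and felt the pad meet its stop each time (2 to 4 N over the bar's own drag); the last picture shows even gaps, the spacer standing upright and released off the board, and the job is handed in, though no verdict came back.

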